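Loosen the lock ring of the empty strapping reel

ROBOT

A 6-joint arm with a two-finger parallel gripper is mounted at the origin on the work surface. World frame = base frame: x ahead of the robot, y to its left, z up, the work surface at z = 0. Lengths are in mm, angles in rad, forces in N, time in s.
With the tool pointing down it reaches from about 350 to 775 mm from the base axis. Payload 7.3 kg.
Tool frame: the origin (TCP) lies midway between the tips of the shut fingers; the grasp point (between the pads) lies 19 mm behind it; z points along the fingers, y is the line along which they close (so a half turn about z gives the same grasp; the last joint's range is limited). The gripper opens to 92 mm and grips with 3 to 60 N. Pads are 19 mm wide; open, the fingers measure 130 mm over their backs; the gripper's body (75 mm by 190 mm) begins 47 mm behind the grasp point.
Start: joints at [-0.146, 0.342, 1.524, -0, 1.275, -0.146], TCP at [525.022, 0.019, 192.541] pointing down, gripper open.
Joint ranges: [-2.53, 2.53], [-0.77, 2.02], [0.04, 2.7], [-1, 4.14], [0.28, 2.66], [-3.11, 3.11]. Speed limits (rad/s): [2.57, 2.57, 3.14, 3.14, 3.14, 3.14].

INTERFACE

Orientations are given as [roll, pitch, yaw] about the fixed x, y, z axes, in that order (R = Rz(yaw) Ry(pitch) Rx(roll)).
In Python, from plant import readout, vision, order, models gives the robot as it stands. The module is installed in compiled form; this text tells all that it offers.
- The arm moves only by the tool step_arm, never from a script. Its argument "series" is text: rows parted by semicolons, each of 7 numbers parted by spaces: the gripper's target within -1 to 1 (shut at 1, half-way at 0, fully open at -1), then the shift along the tool's x, y, z each as a share of 80 mm, from -1 to 1, then the turn, a rotation vector about the tool's x, y, z each as a share of 2 pi rad, from -1 to 1. In form: jaw x y z ax ay az; .... A call has 1 to 20 rows; each row is the pose to reach, as a shift and turn from the pose commanded when the call began, along the tool's axes at that moment, turning the shorter way round; what a row does not reach only later rows make up. A row lasts 1/10 s, in which the tool goes at most 50 mm and 8.59 degrees, less where a joint would pass 70% of its speed; a pose out of reach is approached as far as the arm can. A call with a number of a shift or a turn outside -1 to 1 is refused whole. A call with a gripper value outside its range is refused whole. The fingers move at their own pace and stop on an object; the grip force is fixed at half the most. Time passes only in rows, so rows that repeat a pose let the fingers close. It gives the time, the measured TCP pose, the force, the opening and the grip force at its end, in the units of the state.
- readout.get_obs(): the state, without advancing time (a new reading comes with each control period).
- vision.capture(name): name is "scene" or "side" or "wrist"; returns a dict with "frame" (400x640x3 uint8, red, green, blue), "depth" (400x640 float32, mm along the optical axis (not along the pixel's ray), 0 where there is no reading), "fovy" (degrees; the focal length in pixels is half the picture's height over the tangent of half this angle, whatever the lens; pixels are square), "cx", "cy" (the principal point, pixels), "rvec" (rotation vector, rad) and "tvec" (3), from world to camera coordinates, as OpenCV has them; the wrist camera has in their place "mount" (4x4, takes a point from camera to tool coordinates, whose origin is the TCP and whose axes are the flange's). Camera axes: x right, y down, z forward; pixel columns grow to the right and rows downward; lengths in mm; the calibration is good to about 2 mm. A picture is of the moment at which its call begins: read the wrist's pose just before it.
- order.close_job(): hands the job in; it is judged then, once.
Trained networks look in a picture, given as the dict that the camera call returned (one of the last four; its "shot" number tells which), for a name from the list of things; names that differ only in an ending like _2 or _b are one class to them, and where a whole thing is asked for, a point or a joint stands for the part that bears it (a point fixed in the world has none). Each returns a list of dicts, best first, with "p" (0 to 1); they miss things now and then, are a little off and sometimes report something else, mostly with a low value. They report only what shows in the picture. A call takes as long as a camera call. They do not tell look-alikes from the thing itself.
- models.look_for(picture, thing): "position" ([column, row] in pixels, amid what is visible of it).
- models.pinpoint(picture, thing): "position" ([column, row] in pixels: a listed point, or the origin of a listed thing).
The state is a dict: "time": time; "joint_positions": joint angles; "dq": joint speeds; "tau": joint torques, N m; "tool_pos": TCP position; "tcp_rot": TCP orientation; "contact_force": force on the tool from outside, world axes, zero at the start; "moment": the same for the moment, N m; "grip_width": finger opening in mm; "finger_force": force on a finger pad.
Only numpy, scipy, OpenCV 4.12 (cv2) and the standard library are available. Lean on these libraries where they do the work, as an engineer would, in place of code of your own. Each camera call takes 0.05 s, during which the arm holds its last target. There are 200 camera calls.

TASK

One of the two reel stands holds only a bare cardboard core. Loosen its knurled lock ring by two full turns, counter-clockwise seen from above, by gently rolling a fingertip along the rim, without gripping anything, and then take the hand away. Leave the ring of the full reel tight and leave everything else on the bench where it is.

Things in the scene. Friction and masses are not known exactly. Their poses are not given: they have to be found in the camera images.
- ring_empty (a joint): turn of the lock ring on the stand with the bare cardboard core, rad, counted over several turns: 0 is tight (against its stop), grows as the ring is turned counter-clockwise seen from above (loosening), 6.283 per full turn, range 0 to 18.85
- ring_empty_center (a point): centre of that lock ring, on its vertical axis at half its height. The ring is an aluminium disc 96 mm across over its rim and 22 mm high (11 mm below to 11 mm above this point). Its rim is coarsely knurled: 16 upright round ridges, 8 mm thick, 4.5 mm proud, 17 mm apart. It turns on an upright steel spindle 22 mm thick that ends 36 mm above this point when tight
- ring_empty_mark (a point): small dark pip on the flat top of that ring, 33 mm from its axis; it goes round with the ring. Inside it a collar, 44 mm across, stands 4 mm high on the ring. The ring turns stiffly (about 0.04 N m, 1 N at the rim), does not run on by itself and climbs 3 mm per turn
- ring_full (a joint): turn of the lock ring on the stand with the full reel, rad, counted over several turns: 0 is tight (against its stop), grows as the ring is turned counter-clockwise seen from above (loosening), 6.283 per full turn, range 0 to 18.85
- ring_full_center (a point): centre of that lock ring, on its vertical axis at half its height. The ring is an aluminium disc 96 mm across over its rim and 22 mm high (11 mm below to 11 mm above this point). Its rim is coarsely knurled: 16 upright round ridges, 8 mm thick, 4.5 mm proud, 17 mm apart. It turns on an upright steel spindle 22 mm thick that ends 36 mm above this point when tight
- ring_full_mark (a point): small dark pip on the flat top of that ring, 33 mm from its axis; it goes round with the ring. Inside it a collar, 44 mm across, stands 4 mm high on the ring. The ring turns stiffly (about 0.04 N m, 1 N at the rim), does not run on by itself and climbs 3 mm per turn
- stand_empty: reel stand fixed to the bench: grey round base 170 mm across, 12 mm thick, carrying only a bare brown cardboard core, 84 mm across, from 12 to 86 mm above the bench, under the lock ring (ring 88 to 110 mm above the bench when tight). Nothing else is near the ring's rim; a fingertip may hang up to 15 mm below the ring beside the core. Origin at the centre of the base's underside
- stand_full: the other reel stand, fixed, same base and lock ring, carrying a full white strapping reel 180 mm across, from 12 to 85 mm above the bench. Origin at the centre of the base's underside
- tape: roll of brown packing tape lying flat, 96 mm across, 48 mm high; origin at the centre of its underside
- marker: black marker lying down, 16 mm thick, about 120 mm long along its x; origin on its underside
- spare_core: loose empty cardboard core standing on end, 84 mm across, 70 mm high; origin at the centre of its underside
- carton: small cardboard carton, 90 x 120 x 60 mm high; origin at the centre of its underside
- bottle: green drinks bottle standing, 64 mm across, 140 mm high; origin at the centre of its underside
- mug: white mug, 80 mm across without its handle, 90 mm high; origin at the centre of its underside
- dispenser: grey desk tape dispenser, 160 mm long in x, 60 mm wide, 82 mm high; origin at the centre of its underside
Mind the look-alikes: they are no part of the job. Leave any red look-alike of the stand_empty alone.

How it is judged:
By the outcome, as a careful person would: the job done as asked, in the order asked, and still so for the second after the job is handed in, with the robot touching nothing.
It also fails if it takes over 58 s, if anything falls off the work surface, if the arm or the gripper's body presses on something with over 40 N, if the wrist force passes 120 N, or if a joint passes its speed limit or range.

## Working session

There is one attempt and no reset: what is moved stays moved. The work goes in short steps, Python scripts to look and compute and a tool call to move; the robot and the scene stay as the last step left them, time stands still between calls to the robot, and variables do not carry over. Pictures are saved under pics/ and viewed, at most 10 in all, crops included, and the job is handed in when it is done.

Besides the shell and the picture viewer there is one more tool, called after "Call:" in YAML: its name, and indented under it one key for each argument. step_arm: Moves the arm, as the interface text tells. Shift numbers are shares of 80 mm and turn numbers shares of 2 pi rad, none past 1 either way. Its arguments: {"type":"object","properties":{"series":{"type":"string"}},"required":["series"]}

```bash
mkdir -p pics
cat > h.py <<'E'
import numpy as np, cv2
from plant import readout, vision, order, models
def K(p):
    f=200/np.tan(np.radians(p['fovy'])/2); return f
def unproj(p,uv,d=None):
    u,v=uv; f=K(p)
    if d is None:
        a=p['depth'][max(0,int(v)-2):int(v)+3,max(0,int(u)-2):int(u)+3]; a=a[a>0]; d=np.median(a) if a.size else 0
    c=np.array([(u-p['cx'])*d/f,(v-p['cy'])*d/f,d])
    if 'rvec' in p:
        R=cv2.Rodrigues(np.array(p['rvec'],float))[0]; return R.T@(c-np.array(p['tvec']).ravel())
    o=p['obs']; q=(p['mount']@np.r_[c,1])[:3]
    return rot(o['tcp_rot'])@q+np.array(o['tool_pos'])
def rot(r):
    from scipy.spatial.transform import Rotation as R
    return R.from_euler('xyz',r).as_matrix()
def cap(n):
    o=readout.get_obs(); p=vision.capture(n); p['obs']=o; return p
def save(p,n): cv2.imwrite('pics/'+n,p['frame'][:,:,::-1])
E
python3 - <<'E'
from h import *
np.set_printoptions(precision=1,suppress=True)
o=readout.get_obs();print(o)
for n in('scene','side'):
    p=cap(n);save(p,n+'0.png')
    for t in('ring_empty_center','ring_full_center','stand_empty','stand_full','ring_empty_mark'):
        for d in models.pinpoint(p,t)[:3]: print(n,t,round(d['p'],2),np.array(d['position']),unproj(p,d['position']))
print(vision.capture('wrist')['mount'])
E
```

```text
{'time': 0.0, 'joint_positions': array([-0.1,  0.3,  1.5, -0. ,  1.3, -0.1]), 'dq': array([ 0., -0., -0., -0.,  0., -0.]), 'tau': array([  0. , -43.1, -24.4,   0.1,   0.1,  -0. ]), 'tool_pos': array([524.6,   0.1, 191.9]), 'tcp_rot': array([-3.1, -0. ,  1.6]), 'contact_force': array([-0.2,  0.5, -0.1]), 'moment': array([0., 0., 0.]), 'finger_force': 0.0, 'grip_width': 91.63178912611677}
scene ring_empty_center 0.62 [416.9 209.3] [546.5 209.6 115. ]
scene ring_empty_center 0.55 [457.8 152.8] [303.  307.  110.1]
scene ring_full_center 0.77 [275.8 168.8] [ 479.9 -165.1  110.8]
scene stand_empty 0.59 [446.9 176.6] [321.6 293.7  33.4]
scene stand_empty 0.51 [274.  167.6] [ 477.9 -170.6  112.2]
scene stand_full 0.77 [275.  192.2] [ 538.3 -151.9   83.6]
scene ring_empty_mark 0.65 [466.3 150.6] [285.7 330.7 108.3]
scene ring_empty_mark 0.6 [431.9 211.9] [541.7 246.4 109.4]
side ring_empty_center 0.72 [212.4 133.4] [279.  293.1 120.9]
side ring_empty_center 0.35 [342.6 192.9] [619.9  13.5  14.5]
side ring_full_center 0.83 [310.9 237. ] [ 452.9 -188.6  116.3]
side stand_empty 0.87 [215.8 158.3] [271.6 262.5  41.1]
side stand_empty 0.73 [295.8 155.9] [468.6 -13.  246.8]
side stand_full 0.77 [308.3 257.7] [ 432.2 -230.    87.4]
side ring_empty_mark 0.91 [212.7 126.6] [285.  308.5 134.9]
side ring_empty_mark 0.51 [297. 127.] [474.3 -17.6 350.5]
[[  -0.    -1.    -0.3   76.1]
 [   1.    -0.     0.     0.7]
 [  -0.    -0.3    1.  -192. ]
 [   0.     0.     0.     1. ]]
```

View pics/scene0.png

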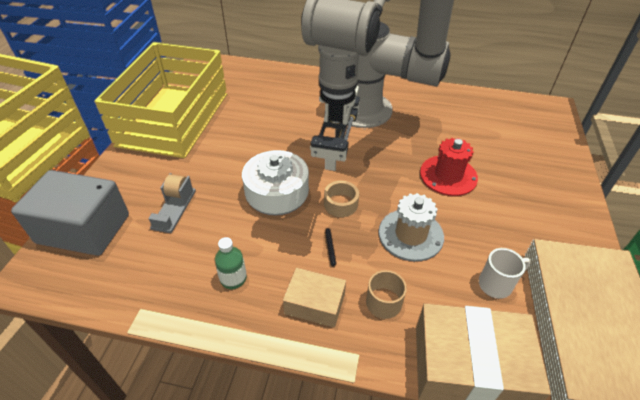

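View pics/side0.png

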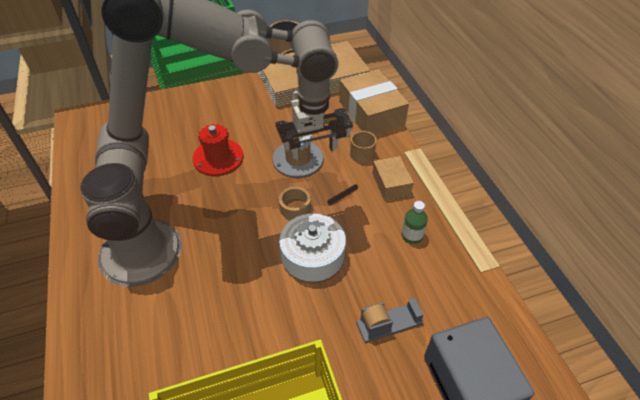

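The pictures show the target (grey base, brown core, steel ring) at scene (416,210). The red look-alike is at (455,160) and the full reel at (277,180). I'll shut the gripper, move close to the target, and look with the wrist camera.

Call:
step_arm:
  series: "1 0.5 0.1 0 0 0 0;1 1 0.2 0 0 0 0;1 1 0.2 0 0 0 0;1 1 0.2 0 0 0 0"

```text
time: 1.05
tool_pos: [540.9, 80.6, 192.4]
tcp_rot: [-3.141, 0.0, 1.573]
contact_force: [0.6, 0.1, 0.1]
grip_width: 64.2
finger_force: 0.0
```

Call:
step_arm:
  series: "1 0.5 0 0 0 0 0;1 1 0 0 0 0 0;1 1 0 0 0 0 0;1 1 0 0 0 0 0"

```text
time: 1.45
tool_pos: [540.9, 159.5, 192.4]
tcp_rot: [-3.141, 0.001, 1.572]
contact_force: [0.3, -0.2, 0.7]
grip_width: 32.4
finger_force: 0.0
```

Run:
```python
from h import *
np.set_printoptions(precision=2,suppress=True)
p=cap('wrist');save(p,'w1.png');o=p['obs'];print(o['tool_pos'],o['tcp_rot'],o['joint_positions'],o['grip_width'],o['time'],p['fovy'])
print(p['mount'])
for t in('ring_empty_center','ring_empty_mark'):
    for d in models.pinpoint(p,t)[:3]: print(t,round(d['p'],2),np.array(d['position']),unproj(p,d['position']))
```

```text
[540.91 159.46 192.45] [-3.14  0.    1.57] [ 0.15  0.41  1.41 -0.    1.31  0.15] 32.41986073343198 1.45 61.271699805144934
[[  -0.     -0.96   -0.29   76.15]
 [   1.     -0.      0.      0.66]
 [  -0.     -0.29    0.96 -192.03]
 [   0.      0.      0.      1.  ]]
ring_empty_center 0.68 [308.9 134.2] [536.69 213.71 135.31]
ring_empty_mark 0.86 [317.7  94.4] [543.16 241.7  112.63]
```

View pics/w1.png

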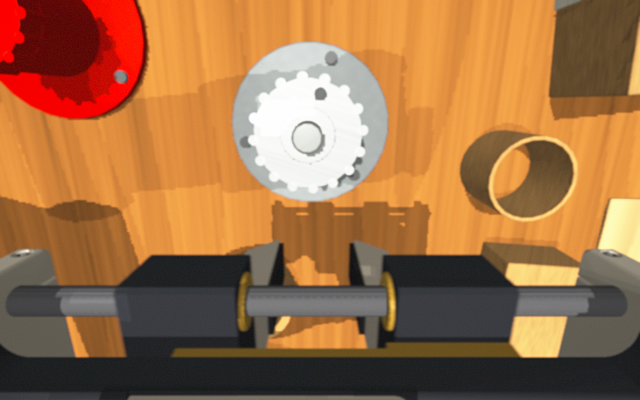

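The ring is at wrist (308,132) with its pip at (320,94). The fingers are shutting. I'll fit the ring from the depth of the wrist and scene views.

```bash
cat >> h.py <<'E'
def cloud(p):
    f=K(p); v,u=np.mgrid[0:400,0:640]; d=p['depth'].astype(float)
    C=np.stack([(u-p['cx'])*d/f,(v-p['cy'])*d/f,d],-1).reshape(-1,3)
    if 'rvec' in p:
        R=cv2.Rodrigues(np.array(p['rvec'],float))[0]; W=(C-np.array(p['tvec']).ravel())@R
    else:
        o=p['obs']; M=p['mount']; W=(C@M[:3,:3].T+M[:3,3])@rot(o['tcp_rot']).T+np.array(o['tool_pos'])
    return W[d.ravel()>0]
def ringfit(p,c0=(540,214),rad=65):
    W=cloud(p); r=np.hypot(W[:,0]-c0[0],W[:,1]-c0[1]); W=W[r<rad]
    T=W[(W[:,2]>85)&(W[:,2]<125)]
    z=np.median(T[np.hypot(*(T[:,:2]-np.array(c0)).T)>24][:,2])
    T=T[abs(T[:,2]-z)<3]
    from scipy.optimize import minimize
    # centre by outermost points per angular bin
    c=np.array(c0,float)
    for _ in range(20):
        a=np.arctan2(T[:,1]-c[1],T[:,0]-c[0]); rr=np.hypot(*(T[:,:2]-c).T)
        b=((a+np.pi)/(2*np.pi)*16).astype(int)%16
        P=np.array([T[b==k][np.argmax(rr[b==k])][:2] for k in range(16) if (b==k).any()])
        A=np.c_[2*P,np.ones(len(P))]; s=np.linalg.lstsq(A,(P**2).sum(1),rcond=None)[0]; c=s[:2]
    R=np.sqrt(s[2]+c@c)
    a=np.arctan2(T[:,1]-c[1],T[:,0]-c[0]); rr=np.hypot(*(T[:,:2]-c).T); o=rr>R-3.5
    ph=np.degrees(np.angle(np.exp(16j*a[o]).mean()))/16
    sp=W[(W[:,2]>z+15)]
    return c,R,z,ph,abs(np.exp(16j*a[o]).mean()),(sp.mean(0) if len(sp) else None),len(T)
def mark(p,c,z):
    r=[]
    for d in models.pinpoint(p,'ring_empty_mark')[:3]:
        a=unproj(p,d['position'],100.);b=unproj(p,d['position'],300.)
        q=a+(b-a)*(z-a[2])/(b[2]-a[2]); v=q[:2]-c
        r.append((round(d['p'],2),q.round(1),np.hypot(*v).round(1),np.degrees(np.arctan2(v[1],v[0])).round(1)))
    return r
E
python3 - <<'E'
from h import *
np.set_printoptions(precision=2,suppress=True)
for n in('wrist','scene'):
    p=cap(n);f=ringfit(p);print(n,f);print(mark(p,f[0],f[2]))
E
```

```text
wrist (array([535.35, 211.11]), np.float64(47.81161302241314), np.float64(109.84737836347395), np.float64(5.129592062046302), np.float64(0.7694481656567921), array([540.63, 184.7 , 315.05]), 7822)
[(0.74, array([545.2, 242.8, 109.8]), np.float64(33.2), np.float64(72.7)), (0.44, array([691.2, 186.4, 109.8]), np.float64(157.8), np.float64(-9.0))]
scene (array([534.1 , 210.06]), np.float64(47.88311041760542), np.float64(108.18265308575167), np.float64(5.362935124407821), np.float64(0.5811189845037076), array([564.34, 184.26, 487.42]), 578)
[(0.97, array([293.6, 335.8, 108.2]), np.float64(271.4), np.float64(152.4)), (0.9, array([539.3, 238.5, 108.2]), np.float64(29.0), np.float64(79.6))]
```

Run:
```python
from h import *
np.set_printoptions(precision=1,suppress=True)
o=readout.get_obs();print(o['grip_width'],o['time'])
for n in('scene','side','wrist'):
    p=cap(n);W=cloud(p);T=(W-o['tool_pos'])@rot(o['tcp_rot'])
    s=T[(abs(T[:,0])<40)&(abs(T[:,1])<60)]
    for a in range(-66,10,6):
        q=s[(s[:,2]>=a)&(s[:,2]<a+6)]
        if len(q)>3: print(n,a,len(q),np.percentile(q,[2,98],axis=0)[:,:2].ravel())
    u=p['frame'][60:240,200:480] if n!='scene' else p['frame'][60:260,260:480]
    if n=='side': cv2.imwrite('pics/side1.png',cv2.resize(p['frame'][60:180,220:380],None,fx=5,fy=5,interpolation=cv2.INTER_CUBIC)[:,:,::-1])
```

```text
4.493493428468502 1.8
side -66 18 [-14.  -20.2   0.3  15.4]
side -60 24 [-16.5 -19.4   0.5  15.5]
side -54 19 [-13.7 -19.4   2.9  13. ]
side -48 16 [-13.6 -16.8  -2.1   8.1]
side -42 9 [-12.6  -8.5  -4.1   8.8]
wrist -66 112 [ 8.1 -2.6 10.7  4.6]
wrist -60 109 [ 8.3 -3.2 10.6  5.2]
wrist -54 267 [  8.5 -15.   10.8  16.7]
wrist -48 309 [  8.4 -14.1  10.8  16.8]
wrist -42 185 [ 8.4 -9.1 10.6 11. ]
wrist -36 35 [ 8.2 -3.5 10.6  6.1]
```

View pics/side1.png

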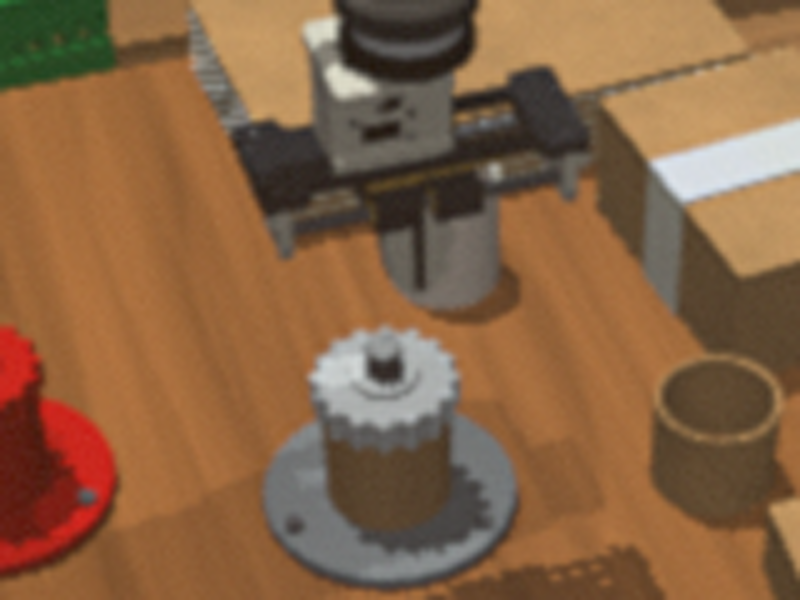

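Run:
```python
from h import *
np.set_printoptions(precision=1,suppress=True)
o=readout.get_obs();print(o['grip_width'],o['time'])
p=cap('side');im=p['frame'].copy()
R=rot(o['tcp_rot'])
for z in(0,-19,-66):
    X=(R@np.array([0,0,z])+o['tool_pos']);q=cv2.projectPoints(X.reshape(1,3),np.array(p['rvec'],float),np.array(p['tvec'],float),np.array([[K(p),0,p['cx']],[0,K(p),p['cy']],[0,0,1]]),None)[0].ravel();print(z,q)
    if z==0: print(p['depth'][int(q[1])-14:int(q[1])+6:2,int(q[0])-8:int(q[0])+9:2])
    if z==0:tq=q
c=im[int(tq[1])-40:int(tq[1])+20,int(tq[0])-40:int(tq[0])+40]
a=cv2.resize(c,(480,360),interpolation=cv2.INTER_NEAREST); cv2.circle(a,(240,240),4,(255,0,0),-1)
w=cap('wrist');b=cv2.resize(w['frame'][190:390,200:440],(0,0),fx=1.8,fy=1.8)[:360]
cv2.imwrite('pics/tip.png',np.hstack([a[:,80:400],b])[:,:,::-1])
```

```text
0.7847705139258535 1.95
0 [303.2 125.2]
[[1827.7 1421.  1426.8 1421.  1433.7 1427.5 1432.2 1440.  1756.2]
 [1819.  1435.7 1430.2 1428.2 1433.9 1440.6 1435.3 1756.1 1758.8]
 [1808.6 1806.4 1435.5 1431.9 1444.  1441.3 1444.6 1763.6 1768. ]
 [1809.3 1803.9 1798.1 1438.3 1452.9 1448.9 1769.1 1765.8 1776.9]
 [1794.2 1794.3 1801.8 1792.  1783.4 1777.6 1777.7 1778.5 1783.6]
 [1789.8 1782.4 1788.9 1781.6 1787.1 1786.2 1779.5 1776.4 1781.6]
 [1776.2 1785.4 1783.9 1781.3 1778.1 1773.9 1780.9 1787.9 1779. ]
 [1771.2 1604.4 1777.6 1772.8 1771.3 1776.4 1772.9 1773.3 1769.3]
 [1570.4 1563.1 1598.4 1601.9 1603.2 1768.9 1776.5 1756.2 1774.7]
 [1558.1 1557.1 1563.9 1598.1 1595.3 1597.5 1596.4 1762.  1765.8]]
-19 [303.1 120.4]
-66 [302.6 107.9]
```

View pics/tip.png

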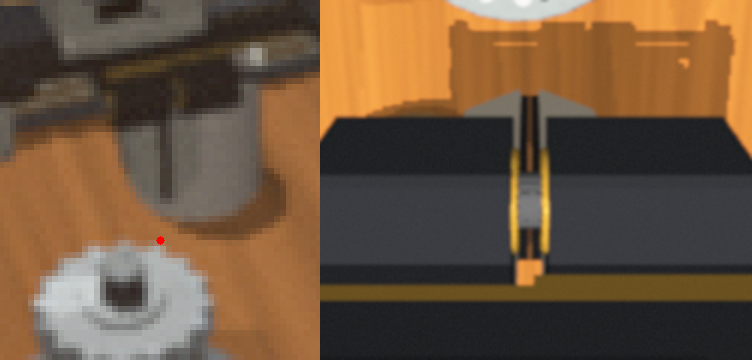

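```bash
cat > plan.py <<'E'
import json,os,sys
from h import *
from scipy.spatial.transform import Rotation as R
S='cmd.json'
def pose(phi,rho,z,c=(535.3,211.1),k=(9.5,19.)):
    """corner (-x,-y) of finger at polar (rho,phi) of ring, bisector radial; phi deg unwrapped"""
    ps=np.radians(phi+45); co=-np.array(k)
    d=np.array([np.cos(ps)*co[0]+np.sin(ps)*co[1], np.sin(ps)*co[0]-np.cos(ps)*co[1]])
    f=np.radians(phi); p=np.array(c)+rho*np.array([np.cos(f),np.sin(f)])-d
    return np.r_[p,z,phi+45]
def rows(poses,save=True,start=None):
    P0=np.array(start if start is not None else json.load(open(S)))
    a=np.radians(P0[3]); M=np.array([[np.cos(a),np.sin(a),0],[np.sin(a),-np.cos(a),0],[0,0,-1]])
    out=[]
    for p in poses:
        s=np.round(M.T@(p[:3]-P0[:3])/80,3); t=round(-(p[3]-P0[3])/360,4)
        out.append('1 %g %g %g 0 0 %g'%(s[0],s[1],s[2],t)); assert abs(s).max()<=1 and abs(t)<.5,(s,t)
    e=np.r_[P0[:3]+M@(s*80),P0[3]-t*360]
    if save: json.dump(list(e),open(S,'w'))
    print(len(out),'rows ->',e.round(2)); print(';'.join(out))
def lin(a,b,n): return [a+(b-a)*i/n for i in range(1,n+1)]
E
python3 - <<'E'
from plan import *
P0=np.array([541.02,160.02,192.54,90.]); json.dump(list(P0),open(S,'w'))
A=pose(-96.1,62,190);B=pose(-96.1,62,115)
rows(lin(P0,A,17)+[A])
D=pose(-96.1,62,80)
rows([B,B,D,D,D])
E
```

```text
18 rows -> [519.9  130.1  189.98 -51.08]
1 -0.022 -0.016 0.002 0 0 0.0231;1 -0.044 -0.031 0.004 0 0 0.0461;1 -0.066 -0.047 0.006 0 0 0.0692;1 -0.088 -0.062 0.007 0 0 0.0922;1 -0.11 -0.078 0.009 0 0 0.1153;1 -0.132 -0.093 0.011 0 0 0.1383;1 -0.154 -0.109 0.013 0 0 0.1614;1 -0.176 -0.124 0.015 0 0 0.1844;1 -0.198 -0.14 0.017 0 0 0.2075;1 -0.22 -0.155 0.019 0 0 0.2306;1 -0.242 -0.171 0.021 0 0 0.2536;1 -0.264 -0.186 0.022 0 0 0.2767;1 -0.286 -0.202 0.024 0 0 0.2997;1 -0.308 -0.218 0.026 0 0 0.3228;1 -0.33 -0.233 0.028 0 0 0.3458;1 -0.352 -0.249 0.03 0 0 0.3689;1 -0.374 -0.264 0.032 0 0 0.3919;1 -0.374 -0.264 0.032 0 0 0.3919Traceback (most recent call last):
  File "<stdin>", line 6, in <module>
  File "plan.py", line 17, in rows
    out.append('1 %g %g %g 0 0 %g'%(s[0],s[1],s[2],t)); assert abs(s).max()<=1 and abs(t)<.5,(s,t)
                                                               ^^^^^^^^^^^^^^^^^^^^^^^^^^^^^
AssertionError: (array([-0.   , -0.   ,  1.375]), np.float64(0.0))
```

Call:
step_arm:
  series: "1 -0.1 -0.07 0 0 0 0.1;1 -0.2 -0.14 0 0 0 0.2;1 -0.374 -0.264 0.032 0 0 0.3919;1 -0.374 -0.264 0.032 0 0 0.3919;1 -0.374 -0.264 0.032 0 0 0.3919;1 -0.374 -0.264 0.032 0 0 0.3919;1 -0.374 -0.264 0.032 0 0 0.3919;1 -0.374 -0.264 0.032 0 0 0.3919;1 -0.374 -0.264 0.032 0 0 0.3919;1 -0.374 -0.264 0.032 0 0 0.3919;1 -0.374 -0.264 0.032 0 0 0.3919;1 -0.374 -0.264 0.032 0 0 0.3919;1 -0.374 -0.264 0.032 0 0 0.3919;1 -0.374 -0.264 0.032 0 0 0.3919;1 -0.374 -0.264 0.032 0 0 0.3919;1 -0.374 -0.264 0.032 0 0 0.3919;1 -0.374 -0.264 0.032 0 0 0.3919;1 -0.374 -0.264 0.032 0 0 0.3919;1 -0.374 -0.264 0.032 0 0 0.3919"

```text
time: 3.95
tool_pos: [519.9, 130.1, 190.0]
tcp_rot: [-3.142, -0.0, -0.89]
contact_force: [0.5, -0.3, 0.1]
grip_width: 0.5
finger_force: 0.0
```

Call:
step_arm:
  series: "1 0 0 0.6 0 0 0;1 0 0 0.9 0 0 0;1 0 0 0.9 0 0 0"

```text
time: 4.25
tool_pos: [517.4, 129.8, 114.8]
tcp_rot: [3.136, 0.004, -0.89]
contact_force: [-0.2, 0.3, 0.5]
grip_width: 0.3
finger_force: 0.0
```

Call:
step_arm:
  series: "1 0 0 0.3 0 0 0;1 0 0 0.475 0 0 0;1 0 0 0.475 0 0 0"

```text
time: 4.55
tool_pos: [519.6, 130.1, 79.7]
tcp_rot: [3.14, 0.001, -0.891]
contact_force: [-0.9, -0.7, -0.7]
grip_width: 0.2
finger_force: 0.0
```

Run:
```python
from plan import *
np.set_printoptions(precision=1,suppress=True)
json.dump([519.9,130.1,80.0,-51.08],open(S,'w'))
o=readout.get_obs();print(o['time'],o['tool_pos'],o['tcp_rot'],o['joint_positions'],o['contact_force'])
a=cap('side')['frame'][90:200,240:370];b=cap('scene')['frame'][130:260,350:500]
cv2.imwrite('pics/low.png',np.hstack([cv2.resize(a,(400,340),interpolation=2),cv2.resize(b,(392,340),interpolation=2)])[:,:,::-1])
```

```text
4.55 [519.6 130.1  79.7] [ 3.1  0.  -0.9] [ 0.1  0.5  1.6 -0.   1.   2.6] [-0.9 -0.7 -0.7]
```

View pics/low.png

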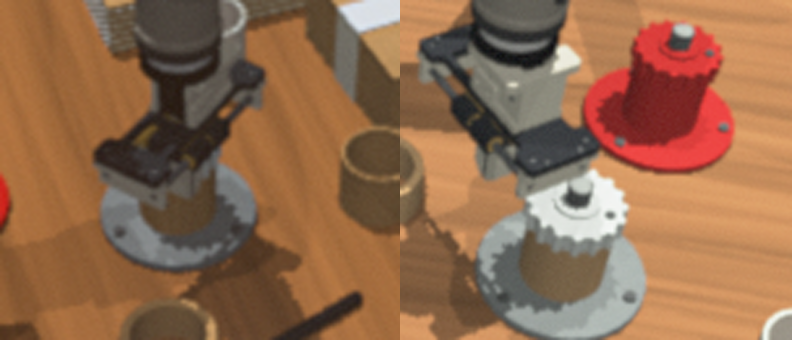

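Run:
```python
from plan import *
np.set_printoptions(precision=1,suppress=True)
o=readout.get_obs()
p=cap('scene');W=cloud(p);T=(W-o['tool_pos'])@rot(o['tcp_rot'])
s=T[(abs(T[:,0])<13)&(abs(T[:,1])<24)]
for a in range(-70,12,5):
    q=s[(s[:,2]>=a)&(s[:,2]<a+5)]
    if len(q)>1: print(a,len(q),q[:,:2].min(0),q[:,:2].max(0))
Km=np.array([[K(p),0,p['cx']],[0,K(p),p['cy']],[0,0,1]])
X=np.array([rot(o['tcp_rot'])@[0,0,z]+o['tool_pos'] for z in(0,-20,-40,-66)])
print(((cv2.projectPoints(X,np.array(p['rvec'],float),np.array(p['tvec'],float),Km,None)[0].reshape(-1,2)-[350,130])*[392/150,340/130]+[400,0]))
```

```text
-70 9 [ -6.2 -16.9] [12.8 -4.5]
-65 14 [  1.5 -16.6] [13.  16.2]
-60 19 [ -2.5 -17.2] [12.6 17.5]
-55 19 [ -6.6 -17.4] [13.  14.8]
-50 13 [ -6.9 -16.8] [12.9 13.5]
-45 7 [ 10.3 -10.2] [13.  11.9]
-40 6 [10.7 -4.6] [12.5 12.8]
-35 3 [9.8 3.1] [11.3  8.4]
[[488.8 198.1]
 [491.2 183.9]
 [493.5 169.4]
 [496.7 149.9]]
```

Run:
```python
from plan import *
f=-96.1
rows([pose(f,52,80),pose(f,48,80),pose(f,45.5,80),pose(f,45.5,80)])
rows([pose(f+5*i,45.5,80) for i in range(1,7)]+[pose(f+30,45.5,80)])
```

```text
4 rows -> [521.65 146.53  80.   -51.12]
1 -0.089 -0.089 0 0 0 0.0001;1 -0.124 -0.124 0 0 0 0.0001;1 -0.146 -0.146 0 0 0 0.0001;1 -0.146 -0.146 0 0 0 0.0001
7 rows -> [555.75 148.33  80.   -21.09]
1 0.054 -0.048 0 0 0 -0.0139;1 0.103 -0.1 0 0 0 -0.0278;1 0.148 -0.157 0 0 0 -0.0417;1 0.187 -0.217 0 0 0 -0.0556;1 0.221 -0.28 0 0 0 -0.0695;1 0.25 -0.346 0 0 0 -0.0834;1 0.25 -0.346 0 0 0 -0.0834
```

Call:
step_arm:
  series: "1 -0.089 -0.089 0 0 0 0;1 -0.124 -0.124 0 0 0 0;1 -0.146 -0.146 0 0 0 0;1 -0.146 -0.146 0 0 0 0"

```text
time: 5.1
tool_pos: [521.8, 147.1, 80.2]
tcp_rot: [-3.141, -0.0, -0.891]
contact_force: [0.2, 0.7, 0.1]
grip_width: 0.5
finger_force: 0.0
```

Call:
step_arm:
  series: "1 0.054 -0.048 0 0 0 -0.0139;1 0.103 -0.1 0 0 0 -0.0278;1 0.148 -0.157 0 0 0 -0.0417;1 0.187 -0.217 0 0 0 -0.0556;1 0.221 -0.28 0 0 0 -0.0695;1 0.25 -0.346 0 0 0 -0.0834;1 0.25 -0.346 0 0 0 -0.0834"

```text
time: 5.8
tool_pos: [556.3, 148.4, 79.9]
tcp_rot: [-3.141, -0.0, -0.367]
contact_force: [-0.6, -0.5, 0.8]
grip_width: 0.4
finger_force: 0.0
```

Run:
```python
from plan import *
np.set_printoptions(precision=2,suppress=True)
o=readout.get_obs();print(o['tool_pos'],o['contact_force'],o['moment'])
c=np.array([535.3,211.1])
for n in('scene','side'):
    p=cap(n);print(n,mark(p,c,110));
    if n=='scene':print(ringfit(p)[:5]); cv2.imwrite('pics/s3.png',cv2.resize(p['frame'][150:260,360:470],(550,550),interpolation=2)[:,:,::-1])
```

```text
[556.27 148.37  79.92] [-0.56 -0.48  0.81] [0.1  0.13 0.02]
scene [(0.78, array([285.1, 334.7, 110. ]), np.float64(279.1), np.float64(153.7)), (0.71, array([532. , 242.7, 110. ]), np.float64(31.8), np.float64(96.0)), (0.19, array([ 676.2, -363.2,  110. ]), np.float64(591.3), np.float64(-76.2))]
(array([537.09, 210.88]), np.float64(45.81891642731367), np.float64(107.90649146369074), np.float64(4.771489039620718), np.float64(0.3802701156478135))
side [(0.97, array([289.7, 340.7, 110. ]), np.float64(277.7), np.float64(152.2)), (0.45, array([544.7, 243.3, 110. ]), np.float64(33.5), np.float64(73.7))]
```

View pics/s3.png

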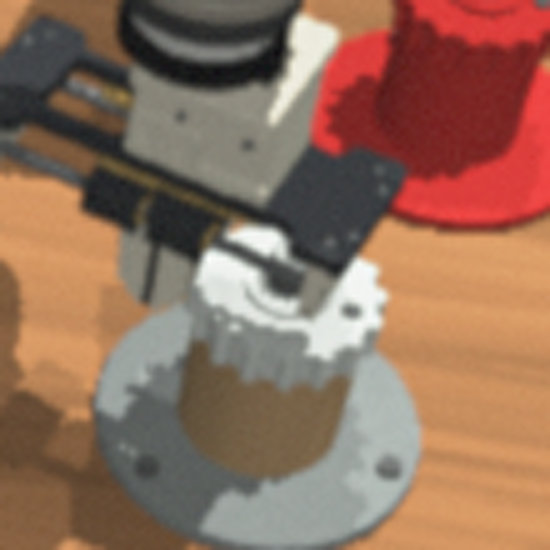

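Run:
```python
from plan import *
np.set_printoptions(precision=1,suppress=True)
o=readout.get_obs()
for n in('scene','side'):
    p=cap(n)
    W=cloud(p);T=(W-o['tool_pos'])@rot(o['tcp_rot'])
    rr=np.hypot(W[:,0]-535.3,W[:,1]-211.1)
    for y0 in range(-110,110,20):
        s=T[(abs(T[:,0])<45)&(T[:,1]>=y0)&(T[:,1]<y0+20)&(W[:,2]>118)&(rr>13)]
        if len(s): print(n,y0,len(s),'lowest tool z',np.sort(s[:,2])[-3:], 'x',s[np.argsort(s[:,2])[-3:],0])
    print(n,[(d['p'],np.array(d['position'])) for d in models.pinpoint(p,'ring_empty_mark')[:2]])
    # column through visible finger
    Km=np.array([[K(p),0,p['cx']],[0,K(p),p['cy']],[0,0,1]])
    X=np.array([rot(o['tcp_rot'])@np.array([x,y,z])+o['tool_pos'] for x,y,z in((0,0,0),(-9.5,-19,0),(-9.5,-19,-33),(9.5,0,-33))])
    q=cv2.projectPoints(X,np.array(p['rvec'],float),np.array(p['tvec'],float),Km,None)[0].reshape(-1,2); print(q)
    if n=='scene': print((q-[360,150])*5)
```

```text
scene -110 58 lowest tool z [-126.3 -124.1 -123.5] x [36.6 26.6 36.7]
scene -90 315 lowest tool z [-101.7 -101.3  -99.9] x [37.3 19.8 29.2]
scene -70 700 lowest tool z [-112.  -111.7 -110.3] x [30.6 20.7 29.3]
scene -50 1404 lowest tool z [-111.7 -111.5 -110.8] x [31.  30.6 30.5]
scene -30 1528 lowest tool z [-46.5 -44.8 -44.8] x [ 11.4  11.3 -10.1]
scene -10 1267 lowest tool z [-39.5 -39.3 -38.1] x [12.  10.1 10.4]
scene 10 807 lowest tool z [-45.1 -42.1 -42. ] x [10.5 10.8 12.3]
scene 30 337 lowest tool z [-109.8 -109.5 -108.2] x [ 29.2 -24.9  35. ]
scene 50 334 lowest tool z [-110.7 -110.  -109. ] x [30.  29.5 28.9]
scene 70 449 lowest tool z [-99.6 -99.6 -98.9] x [-27.9  35.9 -24.1]
scene 90 93 lowest tool z [-128.3 -127.9 -124.3] x [36.4 37.3 36.8]
scene [(0.87, array([431.1, 210. ])), (0.82, array([466.1, 150.2]))]
[[389.5 217.3]
 [398.1 218.1]
 [399.9 209.2]
 [389.4 210.8]]
[[147.6 336.5]
 [190.6 340.7]
 [199.7 296. ]
 [146.8 303.9]]
side -90 17 lowest tool z [-107.4 -107.3 -104.1] x [ 29.6 -35.8 -35.9]
side -70 34 lowest tool z [-118.3 -116.8 -114.7] x [24.6 27.3 27.7]
side -50 99 lowest tool z [-118.5 -118.5 -116.8] x [24.8 25.3 28.2]
side -30 127 lowest tool z [-123.9 -123.5 -122.1] x [-34.3 -31.   23.5]
side -10 243 lowest tool z [-122.1 -121.2 -120.9] x [-34.7  33.5  24.1]
side 10 808 lowest tool z [-111.8 -111.1 -110.6] x [ 31.5  31.7 -33.6]
side 30 714 lowest tool z [-114.4 -113.7 -109.9] x [ 5.1 34.8 34.8]
side 50 520 lowest tool z [-140.8 -140.7 -139.4] x [-17.9 -27.1  13.5]
side 70 496 lowest tool z [-101.   -99.3  -98.8] x [-20.7 -26.7  -6.4]
side 90 180 lowest tool z [-108.  -107.5 -106.3] x [34.7  0.1 -8.6]
side [(0.75, array([298.2, 124.1])), (0.66, array([211.1, 125.7]))]
[[309.5 153.7]
 [306.9 149.5]
 [306.7 141.8]
 [312.4 146.2]]
```

Every camera agrees that the fingertip and body sit about 33 mm higher than the reported TCP implies. The fingertip therefore passed just above the ring. I'll back off, go back to the start angle, check the ring phase and go lower.

Run:
```python
from plan import *
f=-96.1;k=(9.5,18.)
rows([pose(f+30,62,80,k=k)]+[pose(f,62,80,k=k)]*4)
rows([pose(f,62,45,k=k)]*3)
```

```text
5 rows -> [520.67 130.74  80.   -51.12]
1 0.146 0.133 0 0 0 0;1 -0.33 0.363 0 0 0 0.0834;1 -0.33 0.363 0 0 0 0.0834;1 -0.33 0.363 0 0 0 0.0834;1 -0.33 0.363 0 0 0 0.0834
3 rows -> [520.67 130.74  44.96 -51.12]
1 -0 -0 0.438 0 0 -0;1 -0 -0 0.438 0 0 -0;1 -0 -0 0.438 0 0 -0
```

Call:
step_arm:
  series: "1 0.146 0.133 0 0 0 0;1 -0.33 0.363 0 0 0 0.0834;1 -0.33 0.363 0 0 0 0.0834;1 -0.33 0.363 0 0 0 0.0834;1 -0.33 0.363 0 0 0 0.0834"

```text
time: 6.7
tool_pos: [521.1, 129.7, 80.2]
tcp_rot: [-3.141, -0.001, -0.897]
contact_force: [-0.5, 0.8, 0.3]
grip_width: 0.1
finger_force: 0.0
```

Call:
step_arm:
  series: "1 0 0 0.438 0 0 0;1 0 0 0.438 0 0 0;1 0 0 0.438 0 0 0"

```text
time: 7.0
tool_pos: [520.6, 130.0, 44.9]
tcp_rot: [3.14, 0.001, -0.892]
contact_force: [-0.0, 0.4, 1.1]
grip_width: 0.2
finger_force: 0.0
```

Run:
```python
from plan import *
np.set_printoptions(precision=2,suppress=True)
o=readout.get_obs();print(o['time'],o['tool_pos'],o['contact_force'])
for n in ('scene','side'):
    p=cap(n);W=cloud(p);T=(W-o['tool_pos'])@rot(o['tcp_rot'])
    if n=='scene':print(ringfit(p)[:5],mark(p,np.array([535.3,211.1]),110))
    s=T[(abs(T[:,0])<16)&(abs(T[:,1])<26)]
    for a in range(-70,-24,6):
        q=s[(s[:,2]>=a)&(s[:,2]<a+6)]
        if len(q)>1: print(n,a,len(q),q[:,:2].min(0),q[:,:2].max(0))
f=-96.1;k=(9.5,18.)
rows([pose(f,52,45,k=k),pose(f,49,45,k=k),pose(f,47,45,k=k),pose(f,46,45,k=k),pose(f,46,45,k=k)])
rows([pose(f+4*i,46,45,k=k) for i in range(1,9)]+[pose(f+32,46,45,k=k)])
```

```text
7.0 [520.58 130.04  44.88] [-0.04  0.38  1.07]
(array([534.71, 210.58]), np.float64(47.02177338453408), np.float64(107.61930818172783), np.float64(4.069561349744207), np.float64(0.6800966515029275)) [(0.85, array([288.9, 333.5, 110. ]), np.float64(275.2), np.float64(153.6)), (0.79, array([537.2, 240.3, 110. ]), np.float64(29.2), np.float64(86.2))]
scene -70 10 [ -6.22 -18.64] [12.35 -3.38]
scene -64 15 [  3.6  -16.57] [13.8  19.26]
scene -58 22 [ -1.86 -16.85] [13.18 18.58]
scene -52 24 [ -5.68 -16.75] [13.2  15.52]
scene -46 9 [ 10.74 -10.75] [13.59 15.9 ]
scene -40 6 [10.07  1.76] [13.82 12.83]
scene -34 2 [10.75  0.37] [11.07  5.43]
side -70 9 [2.16 0.32] [10.8  21.74]
side -64 14 [ -2.09 -19.29] [12.22 21.92]
side -58 16 [ -2.75 -14.  ] [12.01 20.38]
side -52 7 [  1.26 -13.96] [11.85 15.69]
side -46 6 [  7.41 -13.79] [10.28 10.85]
5 rows -> [522.38 146.71  44.96 -51.12]
1 -0.089 -0.088 -0 0 0 -0;1 -0.115 -0.115 -0 0 0 -0;1 -0.133 -0.133 -0 0 0 -0;1 -0.142 -0.142 -0 0 0 -0;1 -0.142 -0.142 -0 0 0 -0
9 rows -> [558.48 149.62  44.96 -19.11]
1 0.043 -0.038 -0 0 0 -0.0112;1 0.083 -0.079 -0 0 0 -0.0223;1 0.12 -0.123 -0 0 0 -0.0334;1 0.154 -0.169 -0 0 0 -0.0445;1 0.185 -0.217 -0 0 0 -0.0556;1 0.212 -0.268 -0 0 0 -0.0667;1 0.235 -0.32 -0 0 0 -0.0778;1 0.255 -0.374 -0 0 0 -0.0889;1 0.255 -0.374 -0 0 0 -0.0889
```

Call:
step_arm:
  series: "1 -0.089 -0.088 0 0 0 0;1 -0.115 -0.115 0 0 0 0;1 -0.133 -0.133 0 0 0 0;1 -0.142 -0.142 0 0 0 0;1 -0.142 -0.142 0 0 0 0"

```text
time: 7.65
tool_pos: [522.3, 146.9, 45.0]
tcp_rot: [-3.142, -0.0, -0.891]
contact_force: [0.4, -0.4, 0.7]
grip_width: 0.3
finger_force: 0.0
```

Call:
step_arm:
  series: "1 0.043 -0.038 0 0 0 -0.0112;1 0.083 -0.079 0 0 0 -0.0223;1 0.12 -0.123 0 0 0 -0.0334;1 0.154 -0.169 0 0 0 -0.0445;1 0.185 -0.217 0 0 0 -0.0556;1 0.212 -0.268 0 0 0 -0.0667;1 0.235 -0.32 0 0 0 -0.0778;1 0.255 -0.374 0 0 0 -0.0889;1 0.255 -0.374 0 0 0 -0.0889"

```text
time: 8.55
tool_pos: [558.7, 149.4, 44.8]
tcp_rot: [3.141, -0.0, -0.332]
contact_force: [0.4, -1.1, -0.2]
grip_width: 0.2
finger_force: 0.3
```

Run:
```python
from plan import *
np.set_printoptions(precision=2,suppress=True)
o=readout.get_obs();print(o['time'],o['tool_pos'],o['contact_force'],o['moment'])
p=cap('scene')
print(ringfit(p)[:5],mark(p,np.array([535.3,211.1]),110))
p=cap('side');print(mark(p,np.array([535.3,211.1]),110))
```

```text
8.55 [558.74 149.42  44.8 ] [ 0.44 -1.11 -0.25] [-0.04  0.09 -0.01]
(array([541.16, 210.05]), np.float64(44.69208892057488), np.float64(105.59413305074276), np.float64(7.343267038956933), np.float64(0.2488059123955496)) [(0.74, array([286.8, 336.6, 110. ]), np.float64(278.4), np.float64(153.2)), (0.71, array([520.8, 245.4, 110. ]), np.float64(37.2), np.float64(112.9))]
[(0.97, array([285.5, 353.6, 110. ]), np.float64(287.6), np.float64(150.3)), (0.66, array([524.9, 255. , 110. ]), np.float64(45.1), np.float64(103.3))]
```

The ring follows the finger by about 30°. I'll continue the stroke.

Run:
```python
from plan import *
k=(9.5,18.);f=-64.1
for j in range(4):
    rows([pose(f+5*i,46,45,k=k) for i in range(1,15)]);f+=70
```

```text
14 rows -> [601.03 211.83  44.96  50.91]
1 0.053 -0.048 -0 0 0 -0.0139;1 0.102 -0.101 -0 0 0 -0.0278;1 0.146 -0.157 -0 0 0 -0.0417;1 0.184 -0.218 -0 0 0 -0.0556;1 0.218 -0.281 -0 0 0 -0.0695;1 0.245 -0.347 -0 0 0 -0.0834;1 0.267 -0.415 -0 0 0 -0.0973;1 0.283 -0.485 -0 0 0 -0.1111;1 0.293 -0.556 -0 0 0 -0.125;1 0.296 -0.628 -0 0 0 -0.1389;1 0.293 -0.7 -0 0 0 -0.1528;1 0.284 -0.771 -0 0 0 -0.1667;1 0.269 -0.841 -0 0 0 -0.1806;1 0.248 -0.909 -0 0 0 -0.1945
14 rows -> [557.1  273.08  44.96 120.89]
1 0.053 -0.048 -0 0 0 -0.0139;1 0.102 -0.101 -0 0 0 -0.0278;1 0.146 -0.158 -0 0 0 -0.0416;1 0.184 -0.218 -0 0 0 -0.0555;1 0.218 -0.281 -0 0 0 -0.0694;1 0.246 -0.348 -0 0 0 -0.0833;1 0.267 -0.416 -0 0 0 -0.0972;1 0.283 -0.486 -0 0 0 -0.1111;1 0.293 -0.557 -0 0 0 -0.125;1 0.296 -0.628 -0 0 0 -0.1389;1 0.293 -0.7 -0 0 0 -0.1528;1 0.284 -0.771 -0 0 0 -0.1666;1 0.269 -0.841 -0 0 0 -0.1805;1 0.248 -0.909 -0 0 0 -0.1944
14 rows -> [484.51 252.77  44.96 190.91]
1 0.054 -0.048 -0 0 0 -0.0139;1 0.102 -0.101 -0 0 0 -0.0278;1 0.146 -0.158 -0 0 0 -0.0417;1 0.185 -0.218 -0 0 0 -0.0556;1 0.218 -0.281 -0 0 0 -0.0695;1 0.246 -0.347 -0 0 0 -0.0834;1 0.268 -0.416 -0 0 0 -0.0972;1 0.283 -0.486 -0 0 0 -0.1111;1 0.293 -0.557 -0 0 0 -0.125;1 0.297 -0.628 -0 0 0 -0.1389;1 0.294 -0.7 -0 0 0 -0.1528;1 0.285 -0.771 -0 0 0 -0.1667;1 0.269 -0.841 -0 0 0 -0.1806;1 0.248 -0.909 -0 0 0 -0.1945
14 rows -> [478.8  177.61  44.96 260.9 ]
1 0.054 -0.048 -0 0 0 -0.0139;1 0.102 -0.101 -0 0 0 -0.0277;1 0.146 -0.157 -0 0 0 -0.0416;1 0.185 -0.218 -0 0 0 -0.0555;1 0.218 -0.281 -0 0 0 -0.0694;1 0.246 -0.347 -0 0 0 -0.0833;1 0.268 -0.415 -0 0 0 -0.0972;1 0.284 -0.485 -0 0 0 -0.1111;1 0.293 -0.556 -0 0 0 -0.125;1 0.297 -0.628 -0 0 0 -0.1389;1 0.294 -0.7 -0 0 0 -0.1527;1 0.285 -0.771 -0 0 0 -0.1666;1 0.27 -0.841 -0 0 0 -0.1805;1 0.248 -0.909 -0 0 0 -0.1944
```

Call:
step_arm:
  series: "1 0.053 -0.048 0 0 0 -0.0139;1 0.102 -0.101 0 0 0 -0.0278;1 0.146 -0.157 0 0 0 -0.0417;1 0.184 -0.218 0 0 0 -0.0556;1 0.218 -0.281 0 0 0 -0.0695;1 0.245 -0.347 0 0 0 -0.0834;1 0.267 -0.415 0 0 0 -0.0973;1 0.283 -0.485 0 0 0 -0.1111;1 0.293 -0.556 0 0 0 -0.125;1 0.296 -0.628 0 0 0 -0.1389;1 0.293 -0.7 0 0 0 -0.1528;1 0.284 -0.771 0 0 0 -0.1667;1 0.269 -0.841 0 0 0 -0.1806;1 0.248 -0.909 0 0 0 -0.1945"

```text
time: 10.15
tool_pos: [601.6, 211.8, 45.2]
tcp_rot: [3.14, -0.001, 0.892]
contact_force: [1.5, -0.6, 1.4]
grip_width: 0.7
finger_force: 0.9
```

Run:
```python
from plan import *
np.set_printoptions(precision=2,suppress=True)
o=readout.get_obs();print(o['time'],o['tool_pos'],o['contact_force'],o['moment'],o['joint_positions'])
for n in('scene','side'):
    p=cap(n);print(mark(p,np.array([535.3,211.1]),110.8))
```

```text
10.15 [601.56 211.81  45.25] [ 1.53 -0.57  1.44] [-0.16 -0.12  0.01] [ 0.22  0.68  1.38 -0.    1.08  0.9 ]
[(0.57, array([284.9, 335.9, 110.8]), np.float64(279.8), np.float64(153.5))]
[(0.88, array([495.1, 227.9, 110.8]), np.float64(43.5), np.float64(157.3)), (0.76, array([295.3, 357.7, 110.8]), np.float64(281.3), np.float64(148.6))]
```

Call:
step_arm:
  series: "1 0.053 -0.048 0 0 0 -0.0139;1 0.102 -0.101 0 0 0 -0.0278;1 0.146 -0.158 0 0 0 -0.0416;1 0.184 -0.218 0 0 0 -0.0555;1 0.218 -0.281 0 0 0 -0.0694;1 0.246 -0.348 0 0 0 -0.0833;1 0.267 -0.416 0 0 0 -0.0972;1 0.283 -0.486 0 0 0 -0.1111;1 0.293 -0.557 0 0 0 -0.125;1 0.296 -0.628 0 0 0 -0.1389;1 0.293 -0.7 0 0 0 -0.1528;1 0.284 -0.771 0 0 0 -0.1666;1 0.269 -0.841 0 0 0 -0.1805;1 0.248 -0.909 0 0 0 -0.1944"

```text
time: 11.75
tool_pos: [558.2, 274.7, 45.8]
tcp_rot: [3.137, -0.001, 2.111]
contact_force: [3.4, 7.1, 1.5]
grip_width: 0.6
finger_force: 2.9
```

Call:
step_arm:
  series: "1 0.054 -0.048 0 0 0 -0.0139;1 0.102 -0.101 0 0 0 -0.0278;1 0.146 -0.158 0 0 0 -0.0417;1 0.185 -0.218 0 0 0 -0.0556;1 0.218 -0.281 0 0 0 -0.0695;1 0.246 -0.347 0 0 0 -0.0834;1 0.268 -0.416 0 0 0 -0.0972;1 0.283 -0.486 0 0 0 -0.1111;1 0.293 -0.557 0 0 0 -0.125;1 0.297 -0.628 0 0 0 -0.1389;1 0.294 -0.7 0 0 0 -0.1528;1 0.285 -0.771 0 0 0 -0.1667;1 0.269 -0.841 0 0 0 -0.1806;1 0.248 -0.909 0 0 0 -0.1945"

```text
time: 13.15
tool_pos: [483.0, 253.2, 45.0]
tcp_rot: [3.14, -0.002, -2.95]
contact_force: [-2.9, 3.4, 3.0]
grip_width: -0.1
finger_force: 2.1
```

Call:
step_arm:
  series: "1 0.054 -0.048 0 0 0 -0.0139;1 0.102 -0.101 0 0 0 -0.0277;1 0.146 -0.157 0 0 0 -0.0416;1 0.185 -0.218 0 0 0 -0.0555;1 0.218 -0.281 0 0 0 -0.0694;1 0.246 -0.347 0 0 0 -0.0833;1 0.268 -0.415 0 0 0 -0.0972;1 0.284 -0.485 0 0 0 -0.1111;1 0.293 -0.556 0 0 0 -0.125;1 0.297 -0.628 0 0 0 -0.1389;1 0.294 -0.7 0 0 0 -0.1527;1 0.285 -0.771 0 0 0 -0.1666;1 0.27 -0.841 0 0 0 -0.1805;1 0.248 -0.909 0 0 0 -0.1944"

```text
time: 14.55
tool_pos: [478.1, 177.3, 44.9]
tcp_rot: [3.14, -0.0, -1.728]
contact_force: [-0.8, 0.6, 0.8]
grip_width: 0.5
finger_force: 0.5
```

Run:
```python
from plan import *
np.set_printoptions(precision=2,suppress=True)
o=readout.get_obs();print(o['time'],o['tool_pos'],o['contact_force'],o['moment'],o['joint_positions'])
for n in('scene','side'):
    p=cap(n);print(mark(p,np.array([535.3,211.1]),112.6));print(ringfit(p)[:5])
k=(9.5,18.);f=215.9
a=pose(f,62,45,k=k); b=pose(f,62,112,k=k)
rows([a,a,b,b,b])
```

```text
14.55 [478.05 177.26  44.85] [-0.82  0.61  0.77] [0.28 0.19 0.06] [ 0.2   0.49  1.76  0.    0.9  -2.78]
[(0.72, array([273.1, 334.7, 112.6]), np.float64(289.9), np.float64(154.8)), (0.71, array([559.2, 223. , 112.6]), np.float64(26.7), np.float64(26.5))]
(array([534.44, 209.9 ]), np.float64(47.43679475358164), np.float64(110.33876355586848), np.float64(-2.202790599593455), np.float64(0.6128820414446918))
[]
(array([530.22, 195.09]), np.float64(34.51285026046499), np.float64(107.51752244476907), np.float64(-6.146708961536883), np.float64(0.11764007822855822))
5 rows -> [465.78 168.19 112.   260.9 ]
1 0.142 0.142 -0 0 0 -0;1 0.142 0.142 -0 0 0 -0;1 0.142 0.142 -0.838 0 0 -0;1 0.142 0.142 -0.838 0 0 -0;1 0.142 0.142 -0.838 0 0 -0
```

Call:
step_arm:
  series: "1 0.142 0.142 0 0 0 0;1 0.142 0.142 0 0 0 0;1 0.142 0.142 -0.838 0 0 0;1 0.142 0.142 -0.838 0 0 0;1 0.142 0.142 -0.838 0 0 0"

```text
time: 15.25
tool_pos: [468.1, 169.0, 114.9]
tcp_rot: [-3.135, 0.002, -1.731]
contact_force: [-0.3, -0.0, 0.5]
grip_width: 0.6
finger_force: 0.0
```

Run:
```python
from plan import *
np.set_printoptions(precision=2,suppress=True)
o=readout.get_obs();print(o['time'],o['tool_pos'],o['contact_force'])
p=cap('scene');print(ringfit(p)[:5],mark(p,np.array([535.3,211.9]),112.6))
k=(9.5,18.);C=(535.3,211.9);f=-103.7
P0=np.array(json.load(open(S)))
b=pose(f,62,112,k=k,c=C); m=(P0+b)/2; print(m)
rows([m]);rows([b])
rows([pose(f,62,45,k=k,c=C)]*3+[pose(f,q,45,k=k,c=C) for q in(52,49,47,46,46)])
P=lambda i:pose(f+5*i,46,45,k=k,c=C)
rows([P(i) for i in range(1,15)])
for j in range(1,4): rows([P(14*j+14)])
```

```text
15.25 [468.14 168.95 114.85] [-0.26 -0.02  0.51]
(array([534.09, 210.52]), np.float64(47.630857446399745), np.float64(110.77753753635362), np.float64(-1.6923939533125136), np.float64(0.6565350159220941)) [(0.86, array([549.1, 217.6, 112.6]), np.float64(15.0), np.float64(22.3)), (0.73, array([ 478.9, -167.7,  112.6]), np.float64(383.8), np.float64(-98.4)), (0.62, array([299.2, 330.9, 112.6]), np.float64(264.4), np.float64(153.3))]
[487.98 151.19 112.   101.1 ]
1 rows -> [488.01 151.18 112.   101.09]
1 0.166 -0.308 0 0 0 0.4439
1 rows -> [510.18 134.17 112.   -58.71]
1 -0.262 0.231 0 0 0 0.4439
8 rows -> [513.92 149.73  44.96 -58.71]
1 -0 -0 0.838 0 0 -0;1 -0 -0 0.838 0 0 -0;1 -0 -0 0.838 0 0 -0;1 -0.089 -0.088 0.838 0 0 -0;1 -0.115 -0.115 0.838 0 0 -0;1 -0.133 -0.133 0.838 0 0 -0;1 -0.142 -0.141 0.838 0 0 -0;1 -0.142 -0.141 0.838 0 0 -0
14 rows -> [586.44 170.59  44.96  11.31]
1 0.053 -0.049 -0 0 0 -0.0139;1 0.102 -0.101 -0 0 0 -0.0278;1 0.146 -0.158 -0 0 0 -0.0417;1 0.185 -0.218 -0 0 0 -0.0556;1 0.218 -0.282 -0 0 0 -0.0695;1 0.246 -0.348 -0 0 0 -0.0834;1 0.267 -0.416 -0 0 0 -0.0973;1 0.283 -0.486 -0 0 0 -0.1111;1 0.293 -0.557 -0 0 0 -0.125;1 0.296 -0.629 -0 0 0 -0.1389;1 0.293 -0.7 -0 0 0 -0.1528;1 0.284 -0.771 -0 0 0 -0.1667;1 0.269 -0.841 -0 0 0 -0.1806;1 0.248 -0.91 -0 0 0 -0.1945
1 rows -> [591.63 245.79  44.96  81.29]
1 0.248 -0.909 -0 0 0 -0.1944
1 rows -> [522.67 276.42  44.96 151.31]
1 0.248 -0.91 -0 0 0 -0.1945
1 rows -> [470.36 222.15  44.96 221.3 ]
1 0.248 -0.909 -0 0 0 -0.1944
```

Call:
step_arm:
  series: "1 0.166 -0.308 0 0 0 0.4439;1 0.166 -0.308 0 0 0 0.4439;1 0.166 -0.308 0 0 0 0.4439;1 0.166 -0.308 0 0 0 0.4439;1 0.166 -0.308 0 0 0 0.4439;1 0.166 -0.308 0 0 0 0.4439;1 0.166 -0.308 0 0 0 0.4439;1 0.166 -0.308 0 0 0 0.4439;1 0.166 -0.308 0 0 0 0.4439;1 0.166 -0.308 0 0 0 0.4439;1 0.166 -0.308 0 0 0 0.4439;1 0.166 -0.308 0 0 0 0.4439;1 0.166 -0.308 0 0 0 0.4439;1 0.166 -0.308 0 0 0 0.4439;1 0.166 -0.308 0 0 0 0.4439;1 0.166 -0.308 0 0 0 0.4439;1 0.166 -0.308 0 0 0 0.4439;1 0.166 -0.308 0 0 0 0.4439;1 0.166 -0.308 0 0 0 0.4439;1 0.166 -0.308 0 0 0 0.4439"

```text
time: 17.35
tool_pos: [487.2, 151.1, 110.5]
tcp_rot: [-3.139, -0.0, 1.764]
contact_force: [0.4, 0.7, 0.7]
grip_width: 0.5
finger_force: 0.0
```

Call:
step_arm:
  series: "1 -0.262 0.231 0 0 0 0.4439;1 -0.262 0.231 0 0 0 0.4439;1 -0.262 0.231 0 0 0 0.4439;1 -0.262 0.231 0 0 0 0.4439;1 -0.262 0.231 0 0 0 0.4439;1 -0.262 0.231 0 0 0 0.4439;1 -0.262 0.231 0 0 0 0.4439;1 -0.262 0.231 0 0 0 0.4439;1 -0.262 0.231 0 0 0 0.4439;1 -0.262 0.231 0 0 0 0.4439;1 -0.262 0.231 0 0 0 0.4439;1 -0.262 0.231 0 0 0 0.4439;1 -0.262 0.231 0 0 0 0.4439;1 -0.262 0.231 0 0 0 0.4439;1 -0.262 0.231 0 0 0 0.4439;1 -0.262 0.231 0 0 0 0.4439;1 -0.262 0.231 0 0 0 0.4439;1 -0.262 0.231 0 0 0 0.4439;1 -0.262 0.231 0 0 0 0.4439;1 -0.262 0.231 0 0 0 0.4439"

```text
time: 19.35
tool_pos: [509.7, 134.2, 111.0]
tcp_rot: [3.14, 0.001, -1.023]
contact_force: [0.1, -0.3, -0.0]
grip_width: 0.5
finger_force: 0.0
```

Call:
step_arm:
  series: "1 0 0 0.838 0 0 0;1 0 0 0.838 0 0 0;1 0 0 0.838 0 0 0;1 -0.089 -0.088 0.838 0 0 0;1 -0.115 -0.115 0.838 0 0 0;1 -0.133 -0.133 0.838 0 0 0;1 -0.142 -0.141 0.838 0 0 0;1 -0.142 -0.141 0.838 0 0 0"

```text
time: 20.15
tool_pos: [514.2, 150.0, 45.5]
tcp_rot: [-3.141, -0.0, -1.024]
contact_force: [-0.1, 1.2, -0.4]
grip_width: 0.5
finger_force: 0.0
```

Call:
step_arm:
  series: "1 0.053 -0.049 0 0 0 -0.0139;1 0.102 -0.101 0 0 0 -0.0278;1 0.146 -0.158 0 0 0 -0.0417;1 0.185 -0.218 0 0 0 -0.0556;1 0.218 -0.282 0 0 0 -0.0695;1 0.246 -0.348 0 0 0 -0.0834;1 0.267 -0.416 0 0 0 -0.0973;1 0.283 -0.486 0 0 0 -0.1111;1 0.293 -0.557 0 0 0 -0.125;1 0.296 -0.629 0 0 0 -0.1389;1 0.293 -0.7 0 0 0 -0.1528;1 0.284 -0.771 0 0 0 -0.1667;1 0.269 -0.841 0 0 0 -0.1806;1 0.248 -0.91 0 0 0 -0.1945"

```text
time: 21.55
tool_pos: [586.5, 170.2, 45.1]
tcp_rot: [3.141, 0.0, 0.202]
contact_force: [0.5, -1.0, 0.3]
grip_width: 0.5
finger_force: 0.5
```

Call:
step_arm:
  series: "1 0.053 -0.049 0 0 0 -0.0139;1 0.102 -0.101 0 0 0 -0.0278;1 0.146 -0.158 0 0 0 -0.0417;1 0.185 -0.218 0 0 0 -0.0556;1 0.218 -0.282 0 0 0 -0.0695;1 0.246 -0.348 0 0 0 -0.0834;1 0.267 -0.416 0 0 0 -0.0973;1 0.283 -0.486 0 0 0 -0.1111;1 0.293 -0.557 0 0 0 -0.125;1 0.296 -0.629 0 0 0 -0.1389;1 0.293 -0.7 0 0 0 -0.1528;1 0.284 -0.771 0 0 0 -0.1667;1 0.269 -0.841 0 0 0 -0.1806;1 0.248 -0.909 0 0 0 -0.1944"

```text
time: 22.95
tool_pos: [592.5, 245.9, 45.5]
tcp_rot: [3.139, -0.001, 1.423]
contact_force: [1.8, -0.2, 0.9]
grip_width: 0.3
finger_force: 1.0
```

Call:
step_arm:
  series: "1 0.053 -0.049 0 0 0 -0.0139;1 0.102 -0.101 0 0 0 -0.0278;1 0.146 -0.158 0 0 0 -0.0417;1 0.185 -0.218 0 0 0 -0.0556;1 0.218 -0.282 0 0 0 -0.0695;1 0.246 -0.348 0 0 0 -0.0834;1 0.267 -0.416 0 0 0 -0.0973;1 0.283 -0.486 0 0 0 -0.1111;1 0.293 -0.557 0 0 0 -0.125;1 0.296 -0.629 0 0 0 -0.1389;1 0.293 -0.7 0 0 0 -0.1528;1 0.284 -0.771 0 0 0 -0.1667;1 0.269 -0.841 0 0 0 -0.1806;1 0.248 -0.91 0 0 0 -0.1945"

```text
time: 24.35
tool_pos: [523.2, 278.5, 46.1]
tcp_rot: [3.137, 0.001, 2.645]
contact_force: [0.2, 7.6, 2.9]
grip_width: 0.6
finger_force: 3.4
```

Call:
step_arm:
  series: "1 0.053 -0.049 0 0 0 -0.0139;1 0.102 -0.101 0 0 0 -0.0278;1 0.146 -0.158 0 0 0 -0.0417;1 0.185 -0.218 0 0 0 -0.0556;1 0.218 -0.282 0 0 0 -0.0695;1 0.246 -0.348 0 0 0 -0.0834;1 0.267 -0.416 0 0 0 -0.0973;1 0.283 -0.486 0 0 0 -0.1111;1 0.293 -0.557 0 0 0 -0.125;1 0.296 -0.629 0 0 0 -0.1389;1 0.293 -0.7 0 0 0 -0.1528;1 0.284 -0.771 0 0 0 -0.1667;1 0.269 -0.841 0 0 0 -0.1806;1 0.248 -0.909 0 0 0 -0.1944"

```text
time: 25.75
tool_pos: [469.0, 222.1, 45.1]
tcp_rot: [3.14, -0.001, -2.416]
contact_force: [-3.9, 0.5, 2.1]
grip_width: 0.2
finger_force: 1.9
```

Call:
step_arm:
  series: "1 0.053 -0.049 0 0 0 -0.0139;1 0.102 -0.101 0 0 0 -0.0278;1 0.146 -0.158 0 0 0 -0.0417;1 0.185 -0.218 0 0 0 -0.0556;1 0.218 -0.282 0 0 0 -0.0695;1 0.246 -0.348 0 0 0 -0.0834;1 0.267 -0.416 0 0 0 -0.0973;1 0.267 -0.416 0 0 0 -0.0973"

```text
time: 26.55
tool_pos: [475.9, 182.3, 45.1]
tcp_rot: [3.141, -0.001, -1.809]
contact_force: [-2.0, -0.8, 0.6]
grip_width: 0.4
finger_force: 0.8
```

Run:
```python
from plan import *
np.set_printoptions(precision=2,suppress=True)
k=(9.5,18.);C=(535.3,211.9)
o=readout.get_obs();print(o['time'],o['tool_pos'],o['contact_force'],o['tcp_rot'])
f=-103.7+315; e=pose(f,46,45,k=k,c=C);print(e);json.dump(list(e),open(S,'w'))
p=cap('scene');print(ringfit(p)[:5],mark(p,np.array(C),115.6))
a=pose(f,62,45,k=k,c=C); b=pose(f,62,114,k=k,c=C)
rows([a,a,b,b,b,b])
```

```text
26.55 [475.86 182.31  45.06] [-2.03 -0.84  0.63] [ 3.14 -0.   -1.81]
[476.26 183.04  45.   256.3 ]
(array([535.26, 210.08]), np.float64(47.18596755488042), np.float64(112.94508508162184), np.float64(-6.9722378894087615), np.float64(0.6031713942965671)) [(0.69, array([556. , 195. , 115.6]), np.float64(26.8), np.float64(-39.2)), (0.61, array([289.3, 328.6, 115.6]), np.float64(272.3), np.float64(154.6))]
6 rows -> [462.63 174.75 113.96 256.3 ]
1 0.141 0.141 0 0 0 -0;1 0.141 0.141 0 0 0 -0;1 0.141 0.141 -0.862 0 0 -0;1 0.141 0.141 -0.862 0 0 -0;1 0.141 0.141 -0.862 0 0 -0;1 0.141 0.141 -0.862 0 0 -0
```

Call:
step_arm:
  series: "1 0.141 0.141 0 0 0 0;1 0.141 0.141 0 0 0 0;1 0.141 0.141 -0.862 0 0 0;1 0.141 0.141 -0.862 0 0 0;1 0.141 0.141 -0.862 0 0 0;1 0.141 0.141 -0.862 0 0 0"

```text
time: 27.25
tool_pos: [463.0, 175.0, 113.9]
tcp_rot: [-3.141, 0.001, -1.81]
contact_force: [0.7, -0.2, -0.4]
grip_width: 0.2
finger_force: 0.0
```

Run:
```python
from plan import *
np.set_printoptions(precision=2,suppress=True)
k=(9.5,18.);C=(535.3,212.3)
p=cap('scene');print(ringfit(p)[:5])
f=71.55;P0=np.array(json.load(open(S)))
b=pose(f,62,114,k=k,c=C); m=(P0+b)/2; print(m)
rows([m]);rows([b])
rows([pose(f,62,47,k=k,c=C)]*3+[pose(f,q,47,k=k,c=C) for q in(52,49,47,46,46)])
P=lambda i:pose(f+5*i,46,47,k=k,c=C)
rows([P(14)]);rows([P(i) for i in range(15,22)]+[P(107.7/5)]*2)
```

```text
(array([534.32, 209.75]), np.float64(48.14419268643019), np.float64(113.26573171211584), np.float64(-7.182112678004185), np.float64(0.6133254827733718))
[514.7  231.2  113.98 186.43]
1 rows -> [514.68 231.23 113.96 186.42]
1 -0.84 -0.465 -0 0 0 0.1941
1 rows -> [566.78 287.65 114.04 116.55]
1 -0.726 0.628 -0.001 0 0 0.1941
8 rows -> [561.73 272.52  47.   116.55]
1 0 0 0.838 0 0 -0;1 0 0 0.838 0 0 -0;1 0 0 0.838 0 0 -0;1 -0.088 -0.088 0.838 0 0 -0;1 -0.115 -0.115 0.838 0 0 -0;1 -0.132 -0.133 0.838 0 0 -0;1 -0.141 -0.141 0.838 0 0 -0;1 -0.141 -0.141 0.838 0 0 -0
1 rows -> [487.77 257.66  47.   186.57]
1 0.247 -0.91 0 0 0 -0.1945
9 rows -> [469.97 219.21  47.   224.26]
1 0.053 -0.048 0 0 0 -0.0138;1 0.102 -0.1 0 0 0 -0.0277;1 0.145 -0.157 0 0 0 -0.0416;1 0.184 -0.217 0 0 0 -0.0555;1 0.218 -0.281 0 0 0 -0.0694;1 0.245 -0.347 0 0 0 -0.0833;1 0.267 -0.415 0 0 0 -0.0972;1 0.276 -0.452 0 0 0 -0.1047;1 0.276 -0.452 0 0 0 -0.1047
```

Call:
step_arm:
  series: "1 -0.2 -0.12 0 0 0 0.05;1 -0.4 -0.23 0 0 0 0.09;1 -0.6 -0.35 0 0 0 0.14;1 -0.84 -0.465 0 0 0 0.1941;1 -0.84 -0.465 0 0 0 0.1941;1 -0.84 -0.465 0 0 0 0.1941;1 -0.84 -0.465 0 0 0 0.1941;1 -0.84 -0.465 0 0 0 0.1941;1 -0.84 -0.465 0 0 0 0.1941"

```text
time: 28.2
tool_pos: [513.9, 231.1, 112.2]
tcp_rot: [-3.141, -0.003, -3.031]
contact_force: [-0.3, 0.8, -0.6]
grip_width: 0.4
finger_force: 0.0
```

Call:
step_arm:
  series: "1 -0.2 0.17 0 0 0 0.05;1 -0.4 0.34 0 0 0 0.1;1 -0.6 0.52 0 0 0 0.15;1 -0.726 0.628 -0.001 0 0 0.1941;1 -0.726 0.628 -0.001 0 0 0.1941;1 -0.726 0.628 -0.001 0 0 0.1941;1 -0.726 0.628 -0.001 0 0 0.1941;1 -0.726 0.628 -0.001 0 0 0.1941;1 -0.726 0.628 -0.001 0 0 0.1941;1 -0.726 0.628 -0.001 0 0 0.1941"

```text
time: 29.2
tool_pos: [566.4, 287.6, 113.1]
tcp_rot: [-3.14, -0.0, 2.04]
contact_force: [0.2, 0.5, -0.7]
grip_width: 0.5
finger_force: 0.0
```

Call:
step_arm:
  series: "1 0 0 0.838 0 0 0;1 0 0 0.838 0 0 0;1 0 0 0.838 0 0 0;1 -0.088 -0.088 0.838 0 0 0;1 -0.115 -0.115 0.838 0 0 0;1 -0.132 -0.133 0.838 0 0 0;1 -0.141 -0.141 0.838 0 0 0;1 -0.141 -0.141 0.838 0 0 0"

```text
time: 30.0
tool_pos: [562.0, 272.6, 47.7]
tcp_rot: [3.14, 0.0, 2.035]
contact_force: [0.4, -1.3, -0.6]
grip_width: 0.3
finger_force: 0.0
```

Call:
step_arm:
  series: "1 0.053 -0.049 0 0 0 -0.0139;1 0.102 -0.101 0 0 0 -0.0278;1 0.146 -0.158 0 0 0 -0.0417;1 0.185 -0.218 0 0 0 -0.0556;1 0.218 -0.282 0 0 0 -0.0695;1 0.246 -0.348 0 0 0 -0.0834;1 0.267 -0.416 0 0 0 -0.0973;1 0.283 -0.486 0 0 0 -0.1111;1 0.293 -0.557 0 0 0 -0.125;1 0.296 -0.629 0 0 0 -0.1389;1 0.293 -0.7 0 0 0 -0.1528;1 0.284 -0.771 0 0 0 -0.1667;1 0.269 -0.841 0 0 0 -0.1806;1 0.247 -0.91 0 0 0 -0.1945"

```text
time: 31.4
tool_pos: [487.0, 258.9, 47.5]
tcp_rot: [3.14, 0.0, -3.022]
contact_force: [-3.3, 4.7, 2.9]
grip_width: 0.5
finger_force: 2.5
```

Call:
step_arm:
  series: "1 0.053 -0.048 0 0 0 -0.0138;1 0.102 -0.1 0 0 0 -0.0277;1 0.145 -0.157 0 0 0 -0.0416;1 0.184 -0.217 0 0 0 -0.0555;1 0.218 -0.281 0 0 0 -0.0694;1 0.245 -0.347 0 0 0 -0.0833;1 0.267 -0.415 0 0 0 -0.0972;1 0.276 -0.452 0 0 0 -0.1047;1 0.276 -0.452 0 0 0 -0.1047"

```text
time: 32.3
tool_pos: [469.0, 219.2, 47.1]
tcp_rot: [3.141, -0.001, -2.368]
contact_force: [-4.3, 1.1, 1.1]
grip_width: 0.1
finger_force: 1.6
```

Run:
```python
from plan import *
np.set_printoptions(precision=2,suppress=True)
k=(9.5,18.);C=(535.3,212.3);f=179.25
o=readout.get_obs();print(o['time'],o['tool_pos'],o['contact_force'])
p=cap('scene');print(ringfit(p)[:5],mark(p,np.array(C),116))
a=pose(f,64,47,k=k,c=C); b=pose(f,64,122,k=k,c=C)
rows([a,a,b,b,b,b])
```

```text
32.3 [469.04 219.16  47.06] [-4.27  1.07  1.08]
(array([533.22, 211.8 ]), np.float64(47.37933611032275), np.float64(114.11379038991753), np.float64(4.073460743930196), np.float64(0.22133878631409676)) [(0.75, array([281.3, 334.6, 116. ]), np.float64(281.9), np.float64(154.3)), (0.7, array([535.6, 238.1, 116. ]), np.float64(25.8), np.float64(89.4))]
6 rows -> [451.93 219.38 122.04 224.26]
1 0.16 0.159 0 0 0 0;1 0.16 0.159 0 0 0 0;1 0.16 0.159 -0.938 0 0 0;1 0.16 0.159 -0.938 0 0 0;1 0.16 0.159 -0.938 0 0 0;1 0.16 0.159 -0.938 0 0 0
```

Call:
step_arm:
  series: "1 0.16 0.159 0 0 0 0;1 0.16 0.159 0 0 0 0;1 0.16 0.159 -0.938 0 0 0;1 0.16 0.159 -0.938 0 0 0;1 0.16 0.159 -0.938 0 0 0;1 0.16 0.159 -0.938 0 0 0"

```text
time: 33.0
tool_pos: [452.9, 219.5, 122.3]
tcp_rot: [-3.14, 0.002, -2.369]
contact_force: [0.7, 0.3, -0.3]
grip_width: 0.5
finger_force: 0.0
```

Run:
```python
from plan import *
np.set_printoptions(precision=2,suppress=True)
p=cap('scene');print(ringfit(p)[:5],mark(p,np.array((535.3,211)),116))
P=np.array(json.load(open(S)));Q=np.array([496,190,192.,90.])
rows([Q]);rows([np.array([541,160,192.5,90.])])
```

```text
(array([534.34, 209.92]), np.float64(48.06129555134855), np.float64(114.06247044422868), np.float64(4.02303682333516), np.float64(0.6693933224325457)) [(0.94, array([540.9, 242.7, 116. ]), np.float64(32.2), np.float64(80.0)), (0.87, array([284.1, 334.3, 116. ]), np.float64(279.9), np.float64(153.9))]
1 rows -> [496.02 189.96 191.96  90.02]
1 -0.138 -0.648 -0.874 0 0 0.3729
1 rows -> [540.98 159.97 192.52  90.02]
1 -0.375 0.562 -0.007 0 0 0
```

Call:
step_arm:
  series: "1 0 0 -0.5 0 0 0;1 0 0 -0.874 0 0 0;1 -0.138 -0.648 -0.874 0 0 0.3729;1 -0.138 -0.648 -0.874 0 0 0.3729;1 -0.138 -0.648 -0.874 0 0 0.3729;1 -0.138 -0.648 -0.874 0 0 0.3729;1 -0.138 -0.648 -0.874 0 0 0.3729;1 -0.138 -0.648 -0.874 0 0 0.3729;1 -0.138 -0.648 -0.874 0 0 0.3729;1 -0.138 -0.648 -0.874 0 0 0.3729;1 -0.138 -0.648 -0.874 0 0 0.3729;1 -0.138 -0.648 -0.874 0 0 0.3729;1 -0.138 -0.648 -0.874 0 0 0.3729;1 -0.138 -0.648 -0.874 0 0 0.3729;1 -0.138 -0.648 -0.874 0 0 0.3729;1 -0.138 -0.648 -0.874 0 0 0.3729;1 -0.138 -0.648 -0.874 0 0 0.3729;1 -0.138 -0.648 -0.874 0 0 0.3729;1 -0.138 -0.648 -0.874 0 0 0.3729"

```text
time: 35.0
tool_pos: [495.6, 189.8, 190.5]
tcp_rot: [-3.139, 0.001, 1.571]
contact_force: [-0.7, -1.1, -0.4]
grip_width: 0.7
finger_force: 0.0
```

Call:
step_arm:
  series: "1 -0.2 0.3 0 0 0 0;1 -0.375 0.562 0 0 0 0;1 -0.375 0.562 0 0 0 0;1 -0.375 0.562 0 0 0 0"

```text
time: 35.4
tool_pos: [540.7, 159.7, 190.8]
tcp_rot: [-3.14, 0.0, 1.573]
contact_force: [-0.3, 0.7, -0.1]
grip_width: 0.3
finger_force: 0.0
```

Run:
```python
from plan import *
np.set_printoptions(precision=2,suppress=True)
o=readout.get_obs();print(o['time'],o['tool_pos'],o['tcp_rot'],o['contact_force'],abs(o['dq']).max())
p=cap('wrist');f=ringfit(p);print(f[:5]);print(mark(p,f[0],f[2]));save(p,'w9.png')
```

```text
35.4 [540.68 159.75 190.77] [-3.14  0.    1.57] [-0.34  0.69 -0.12] 0.018202294203202303
(array([535.36, 211.03]), np.float64(47.78856035101737), np.float64(115.85182991645142), np.float64(4.4178594341554795), np.float64(0.7733708242011547))
[(0.76, array([544.7, 244.6, 115.9]), np.float64(34.9), np.float64(74.4))]
```

View pics/w9.png

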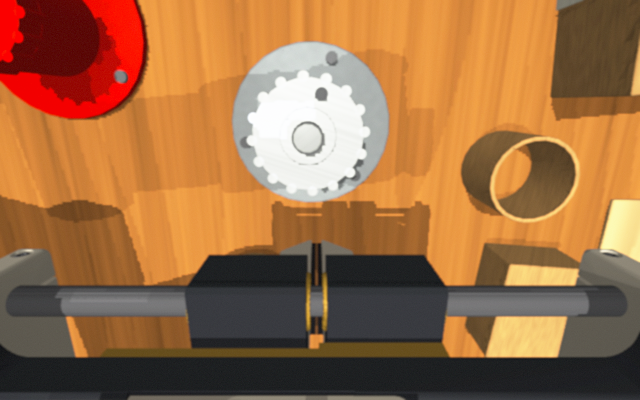

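The pip is back at (321,94), the ring phase is within 1° of the start, and the ring stands 6.0 mm higher, which is two turns. Nothing else in view has moved and the hand is clear.

```bash
python3 -c "
from plant import order
print(order.close_job())"
```

```text
the job is handed in; nothing more can be done
None
```

I loosened the bare-core stand's lock ring by two full counter-clockwise turns (about 719°, and it rose 6.0 mm), took the hand clear and handed the job in after about 35 s, without touching the full reel's ring or anything else.

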